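# Fit a spring-nut pipe clip into strut channel at the tape mark

## Robot

A 6-joint arm with a two-finger parallel gripper is mounted at the origin on the work surface. World frame = base frame: x ahead of the robot, y to its left, z up, the work surface at z = 0. Lengths are in mm, angles in degrees, forces in N, time in s.
With the tool pointing down it reaches from about 150 to 775 mm from the base axis. Payload 6.1 kg.
Tool frame: the origin (TCP) lies midway between the tips of the shut fingers; the grasp point (between the pads) lies 19 mm behind it; z points along the fingers, y is the direction in which the jaws open and shut (so a half turn about z gives the same grasp; the last joint's range is limited). The gripper opens to 85 mm and grips with 20 to 120 N. Pads are 22 mm wide; open, the fingers measure 114 mm over their backs; the gripper's body (76 mm by 85 mm) begins 54 mm behind the grasp point. The pads swing forward as they close: fully open they stand 13 mm farther back than shut.
Start: joints at [-77.063, 7.208, -2.269, 80.523, 0, 90], TCP at [117.535, -511.658, 207.895] pointing down, gripper open.
Joint ranges: [-155.77, 155.77], [-54.66, 111.73], [-72.52, 77.12], [-102.08, 115.82], [-83.92, 84.16], [-180, 180]. Speed limits (degrees/s): [136.94, 136.94, 172.46, 180, 180, 180].

## Interface

Orientations are given as [roll, pitch, yaw] about the fixed x, y, z axes, in that order (R = Rz(yaw) Ry(pitch) Rx(roll)).
In Python, from station import arm gives the robot as it stands. The module is installed in compiled form; this text tells all that it offers.
- The arm moves only by the tool play_rows, never from a script. Its argument "increments" is a list of rows, each a list of 3 entries, a list of its own where there are three numbers: the shift along the tool's x, y, z in m, then the turn about the tool's z in degrees, then the closure in counts, from 0 (fully open) to 255 (shut). A call has 1 to 5 rows; each row is the pose to reach, as a shift and turn from the pose commanded when the call began, along the tool's axes at that moment; what a row does not reach only later rows make up. A row lasts 1/12 s, in which the tool goes at most 41.7 mm and 7.16 degrees, less where a joint would pass 70% of its speed; a pose out of reach is approached as far as the arm can. A call with a gripper value outside its range is refused whole. The fingers move at their own pace and stop on an object; the grip force is fixed at half the most. Time passes only in rows, so rows that repeat a pose let the fingers close. It gives the time, the measured TCP pose, the force and the opening at its end, in the units of the state.
- arm.state(): the state, without advancing time (a new reading comes with each control period).
- arm.camera(name): name is "side" or "top" or "wrist"; returns the picture (400x640x3 uint8, blue, green, red); there is no depth.
- arm.get_calibration(name): a dict with "fx", "fy", "cx", "cy" (pixels), "R" (3x3) and "t" (3): a world point X has camera coordinates R X + t. Camera axes: x right, y down, z forward; pixel columns grow to the right and rows downward; lengths in mm; the calibration is good to about 2 mm. A picture is of the moment at which its call begins: read the wrist's pose just before it. get_calibration takes no time and is no camera call; for the wrist camera it gives the pose at the moment of the call.
- arm.sign_off(): hands the job in, once; it reports no verdict.
The state is a dict: "t": time; "qpos": joint angles; "qvel": joint speeds; "effort": joint torques, N m; "tcp_pos": TCP position; "tcp_rot": TCP orientation; "force": force on the tool from outside, world axes, zero at the start; "moment": the same for the moment, N m; "finger_gap": finger opening in mm.
Only numpy, scipy, OpenCV 4.12 (cv2) and the standard library are available. Lean on these libraries where they do the work, as an engineer would, in place of code of your own. Each camera call takes 0.05 s, during which the arm holds its last target. There are 200 camera calls.

## Task

Fit the loose blue pipe clip from the tray into the strut channel at the yellow tape strips: lower its spring nut lengthwise through the slot, press down against the spring, turn it a quarter turn clockwise (seen from above) under the lips and let it rise until its grooves catch the lips, so that it sits like the clip already fitted with the blue pipe, upright, square across the channel and in line with the tape. Feel your way in rather than forcing it, let go of the clip, and leave the grey clip, the tools and the tape roll where they lie.

Things in the scene. Friction and masses are not known exactly. Their poses are not given: they have to be found in the camera images.
- strut_board: Brown wooden board 130 x 500 x 18 mm, fixed on the bench; origin at the centre of its underside; x across, y along it, z up. A steel strut channel, 41 mm wide and high, 420 mm long, open side up, yellow end caps, is screwed on it lengthwise (along y). Dark wooden clamp bars with black knobs, up to 54 mm high, hold the board's ends at y = +-258 mm.
- channel_line (a point): On the board's centre line, at mid-length, level with the channel's lip tops (59 mm above the bench); axes as strut_board. The channel was screwed on by eye: it is parallel to the board but its slot may lie up to 7 mm to either side (x) of this line, firmly fixed. No reading tells how far: look or feel for it. The slot between the lips is 22 mm wide.
- mark (a point): How far along the channel the clip must go: on the board's centre line, level with the lip tops, between two 12 mm wide yellow tape strips stuck on the board either side of the channel. Axes as strut_board. Channel: lips rounded on top, turned down to a 2.5 mm thick edge 7.5 mm below their tops; inside 36.5 mm wide, floor 38.5 mm below the lip tops.
- fitted_spot (a point): Point on the board's centre line, level with the lip tops, 170 mm from the middle towards -y: here (as far aside as the channel) the already fitted clip stands, fixed, with a blue pipe 25 mm thick and 190 mm long lying across the channel; clip and pipe reach 50 mm above the lip tops.
- blue_clip: Loose pipe clip with a blue saddle, about 0.12 kg, standing upright on its spring in the tray, 93 mm high: saddle, flange, 12 mm stud, steel nut, coil spring. Origin on its axis, under the relaxed spring; z up, x along the nut's length, which is also the direction of the saddle's pipe groove. A half turn about z leaves it the same.
- blue_clip_grip (a point): Place to grip, on the clip's axis 76 mm above its origin. The saddle is a U open upward, 24 mm long (x) and 34 mm wide (y); its flat parallel flanks run from 22 mm below this point to 16 mm above. Height of this point over the lip tops: 37.5 mm when the spring first touches the channel floor, 46 mm if the nut lands on the lips instead of entering.
- blue_clip_flange (a point): Centre of the underside of the clip's round flange (32 mm across, 4 mm thick), 26 mm below blue_clip_grip. Height over the lip tops: 0 when pressed fully (flange on the lips), 4.5 mm when the nut is just clear below the lip edges, 7 mm when the nut is properly seated in its grooves.
- blue_clip_nut (a point): Centre of the steel nut, 42 mm below blue_clip_grip, 9 mm below the lip tops when seated. Nut 34.5 (x) x 20.4 (y) x 8 mm. Two grooves across its top, 5.5 mm wide, 2.5 mm deep, fit the lip edges when it lies crosswise. Two corners are rounded: under the lips it turns clockwise, meeting the walls a few degrees past crosswise; anticlockwise it jams at about 35 degrees.
- blue_clip_foot (a point): Underside of the coil spring below the nut, a flat disc 16 mm across and 2 mm thick, 76 mm below blue_clip_grip when relaxed; it moves up to 14 mm towards the nut. The spring pushes with about 1 N per mm: 4.5 N with the nut seated, 7 N when it is just clear of the lip edges, 11.5 N when the flange is on the lips.
- tray: Dark wooden parts tray, fixed, 210 (x) x 110 (y) mm, rim 16 mm high, floor 4 mm thick; origin under its middle. The blue and the grey clip stand in it about 100 mm apart along x.
- grey_clip_grip (a point): The same point on a second clip of the same shape with a grey saddle, standing in the tray; not to be used.
- steel_rule: Loose steel rule 300 x 28 x 3 mm lying on the bench; origin under its middle, x along it.
- tape_roll: Loose roll of yellow tape, 90 mm across, 20 mm high, lying flat; origin under its middle.
- spanner: Loose steel spanner, 170 mm long, lying on the bench; origin at its middle, x along it.
- screwdriver: Loose screwdriver with red handle, 220 mm long; origin under its middle, x along it.
Not all that is in view belongs to the job. Several things have the shape of the blue_clip; the one meant has the colours described above.

How it is judged (in metres and radians):
On the way, in this order (a step that is already met when the one before it is completed fails the run):
1. the blue clip's nut has gone lengthwise down through the slot and is pressed below its seat, near the tape mark (x of blue_clip_nut in the frame of strut_board between -0.011 and 0.011 m and z of blue_clip_nut in the frame of strut_board below 0.049 m and angle between the x axis of blue_clip and the y axis of strut_board, either way round below 0.35 rad and y of blue_clip_nut in the frame of mark between -0.06 and 0.06 m), for 0.05 s.
2. still pressed down, the nut has been turned towards crosswise under the lips (x of blue_clip_nut in the frame of strut_board between -0.011 and 0.011 m and z of blue_clip_nut in the frame of strut_board below 0.049 m and angle between the x axis of blue_clip and the x axis of strut_board, either way round below 0.4 rad), for 0.05 s.
At the end, for the whole second after the job is handed in: The blue clip's nut is seated under the lips, released and at rest: nut centre 7.3 to 10.3 mm below the lip tops and within 11 mm of the board's centre line, within 6 mm of the tape mark along the channel, nut square across the channel within 0.16 rad, clip upright within 0.07 rad (z of blue_clip_nut in the frame of strut_board between 0.0487 and 0.0517 m and x of blue_clip_nut in the frame of strut_board between -0.011 and 0.011 m and y of blue_clip_nut in the frame of mark between -0.006 and 0.006 m and angle between the x axis of blue_clip and the x axis of strut_board, either way round below 0.16 rad and angle between blue_clip's own z axis and vertical below 0.07 rad and linear speed of blue_clip below 0.01 m/s); the robot touches nothing.
It fails at once if the nut is rammed: more than 60 N between the clip and the channel while the nut is still on top of the lips or at the mouth of the slot (contact force between blue_clip and strut_board above 60 N and z of blue_clip_nut in the frame of strut_board above 0.056 m).
It fails at once if the grey clip is moved more than 20 mm or tipped over (distance of grey_clip_grip from where it was at the start of the episode above 0.02 m or angle between grey_clip_grip's own z axis and vertical above 0.35 rad).
It fails at once if the steel rule, tape roll, spanner or screwdriver is moved more than 30 mm (distance of any of steel_rule, tape_roll, spanner, screwdriver from where it was at the start of the episode above 0.03 m).
It also fails if it takes over 48 s, if anything falls off the work surface, if the arm or the gripper's body presses on something with over 40 N, if the wrist force passes 120 N, or if a joint passes its speed limit or range.

## Working session

There is one attempt and no reset: what is moved stays moved. The work goes in short steps, Python scripts to look and compute and a tool call to move; the robot and the scene stay as the last step left them, time stands still between calls to the robot, and variables do not carry over. Pictures are saved under pics/ and viewed, about 8 in all and at most 12, crops included, and the job is handed in when it is done.

Besides the shell and the picture viewer there is one more tool, called after "Emit:" as name(argument=value, ...) on one line, values as JSON. play_rows: Moves the arm, as the interface text tells. Its arguments: {"type":"object","properties":{"increments":{"type":"array","items":{"type":"array"}}},"required":["increments"]}

```bash
mkdir -p pics; python3 - <<'E'
from station import arm
import cv2,numpy as np
print({k:np.round(v,2).tolist() for k,v in arm.state().items()})
for n in("top","side","wrist"):
    im=arm.camera(n);cv2.imwrite(f"pics/{n}0.png",im)
    c=arm.get_calibration(n);print(n,c['fx'],c['cx'],c['cy'],(-np.array(c['R']).T@np.array(c['t'])).round(0),np.round(c['R'],2).tolist())
E
```

```text
{'t': 0.0, 'qpos': [-77.06, 7.24, -2.33, 80.52, 0.0, 90.0], 'qvel': [-0.01, 0.02, 0.02, -0.01, -0.13, -0.05], 'effort': [0.0, -43.59, 35.29, 0.02, 0.0, 0.0], 'tcp_pos': [117.43, -511.23, 207.1], 'tcp_rot': [-179.91, -0.0, 12.94], 'force': [-0.24, -0.69, -0.06], 'moment': [0.01, -0.02, 0.0], 'finger_gap': 85.54}
top 412.3153040916388 320.3106325345236 203.18150908586463 [ 330.   46. 1353.] [[-0.02, -1.0, 0.01], [-0.98, 0.02, -0.18], [0.18, -0.02, -0.98]]
side 425.22007609553435 324.8051924059736 205.6979357100109 [-289.  875.  968.] [[-0.7, -0.71, 0.01], [-0.43, 0.41, -0.8], [0.57, -0.57, -0.6]]
wrist 328.8308389091345 320.83874031613203 202.60997484708105 [ 188. -495.  373.] [[0.22, -0.97, -0.0], [-0.94, -0.21, 0.28], [-0.27, -0.06, -0.96]]
```

View pics/top0.png

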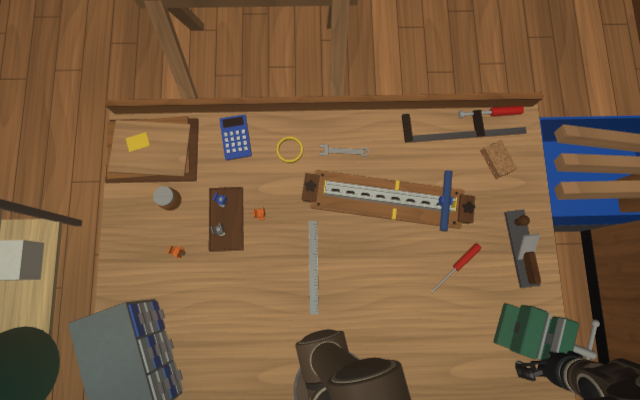

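View pics/side0.png

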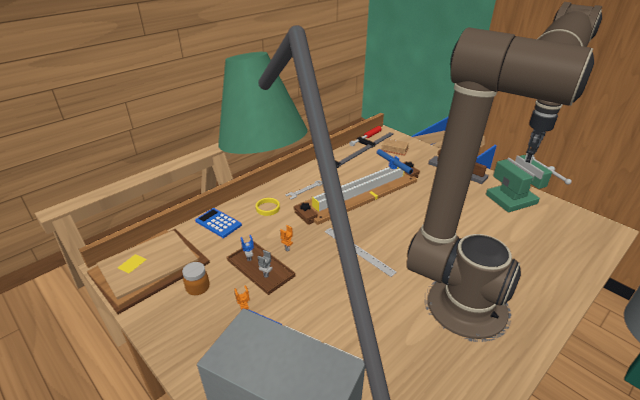

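The top view shows the blue clip at (221,200) and the grey one at (218,230) in the tray. The tape strips are at (397,185) and (394,213), and the fitted pipe is at (446,200). In the side view the blue clip is at (248,246) and the lamp hides part of the bench.

```bash
cat > h.py <<'E'
from station import arm
import cv2,numpy as np
from scipy.spatial.transform import Rotation as Ro
def ray(c,p):
    R=np.array(c['R']);d=R.T@np.array([(p[0]-c['cx'])/c['fx'],(p[1]-c['cy'])/c['fy'],1])
    return -R.T@np.array(c['t']),d
def plane(c,p,z):
    o,d=ray(c,p);return o+d*(z-o[2])/d[2]
def tri(rs):
    A=0;b=0
    for o,d in rs:
        d=d/np.linalg.norm(d);P=np.eye(3)-np.outer(d,d);A=A+P;b=b+P@o
    X=np.linalg.solve(A,b);return X,[round(float(np.linalg.norm((np.eye(3)-np.outer(d,d)/(d@d))@(X-o))),1) for o,d in rs]
def blobs(im,lo,hi,amin=8):
    m=cv2.inRange(cv2.cvtColor(im,cv2.COLOR_BGR2HSV),lo,hi)
    n,l,s,c=cv2.connectedComponentsWithStats(m)
    return [(c[i].round(1).tolist(),s[i].tolist()) for i in range(1,n) if s[i][4]>=amin],l
def rel(X,yaw=None):
    "world target TCP -> tool-axis shift (m)"
    s=arm.state();R=Ro.from_euler('xyz',s['tcp_rot'],degrees=True)
    return (R.inv().apply(np.array(X)-s['tcp_pos'])/1000).round(4)
E
python3 - <<'E'
from h import *
im=cv2.imread('pics/top0.png');c=arm.get_calibration('top')
b,_=blobs(im,(105,120,60),(130,255,255));print("blue",b)
y,_=blobs(im,(22,140,120),(34,255,255));print("yel",y)
for n,p,z in [("blue",(221,200),75),("grey",(218,230),75),("tray",(227,218),16),("tapeA",(397,185),18),("tapeB",(394,213),18),("pipe",(446,200),96),("pipe1",(448,172),96),("pipe2",(444,229),96),("barL",(310,187),50),("barR",(467,208),50)]: print(n,plane(c,p,z).round(0))
c2=arm.get_calibration('side');print(tri([ray(c,(221,197)),ray(c2,(248,243))]))
E
```

```text
blue [([235.5, 139.5], [220, 115, 31, 45, 570]), ([584.8, 171.7], [540, 116, 100, 109, 4839]), ([445.2, 199.9], [439, 171, 11, 58, 247]), ([214.5, 196.0], [213, 193, 4, 7, 10]), ([220.0, 199.1], [216, 195, 9, 9, 37]), ([450.7, 199.9], [450, 197, 3, 7, 15]), ([133.8, 320.8], [129, 305, 11, 32, 77]), ([154.4, 362.5], [153, 359, 3, 8, 8]), ([170.8, 393.0], [170, 389, 3, 9, 9])]
yel [([137.2, 141.6], [126, 133, 23, 19, 294]), ([289.4, 149.1], [277, 137, 26, 26, 165]), ([324.5, 185.0], [324, 180, 2, 11, 11]), ([396.8, 185.3], [395, 181, 4, 9, 30]), ([454.5, 203.7], [452, 197, 5, 14, 28]), ([393.8, 214.0], [392, 209, 4, 11, 34])]
blue [587. 337.  75.]
grey [493. 344.  75.]
tray [539. 329.  16.]
tapeA [ 637. -234.   18.]
tapeB [ 543. -218.   18.]
pipe [ 568. -368.   96.]
pipe1 [ 658. -382.   96.]
pipe2 [ 477. -354.   96.]
barL [629.  56.  50.]
barR [ 549. -449.   50.]
(array([597.17749092, 337.11775807,  66.52162104]), [2.2, 2.2])
```

Emit:
play_rows(increments=[[[0.522,-0.158,-0.053],0,0],[[0.522,-0.158,-0.053],0,0],[[0.522,-0.158,-0.053],0,0],[[0.522,-0.158,-0.053],0,0],[[0.522,-0.158,-0.053],0,0]])

```text
t: 0.57
tcp_pos: [298.7, -407.4, 228.1]
tcp_rot: [-180.0, 0.0, 12.9]
force: [0.5, -0.6, 0.9]
finger_gap: 85.6
```

```bash
python3 -c "
from h import *
s=arm.state();print(s['t'],s['tcp_pos'],s['tcp_rot'],rel([590,-240,260]))"
```

```text
0.5667 [ 298.66827862 -407.40433948  228.09590962] [-1.79987799e+02  5.43670866e-03  1.28941420e+01] [ 0.3213 -0.0982 -0.0319]
```

Emit:
play_rows(increments=[[[0.321,-0.098,-0.032],0,0],[[0.321,-0.098,-0.032],0,0],[[0.321,-0.098,-0.032],0,0],[[0.321,-0.098,-0.032],0,0],[[0.321,-0.098,-0.032],0,0]])

```text
t: 0.98
tcp_pos: [478.7, -303.8, 247.9]
tcp_rot: [-180.0, 0.0, 12.9]
force: [0.4, -1.2, -0.1]
finger_gap: 85.4
```

Emit:
play_rows(increments=[[[0.12,-0.036,-0.012],0,0],[[0.12,-0.036,-0.012],0,0],[[0.12,-0.036,-0.012],0,0],[[0.12,-0.036,-0.012],0,0],[[0.12,-0.036,-0.012],0,0]])

```text
t: 1.4
tcp_pos: [587.9, -241.6, 258.2]
tcp_rot: [-179.9, 0.1, 13.1]
force: [-0.3, 0.0, -0.2]
finger_gap: 85.3
```

```bash
cat > snap.py <<'E'
import sys,pickle
from h import *
n=sys.argv[1];c=arm.get_calibration('wrist');s=arm.state();im=arm.camera('wrist')
cv2.imwrite(f'pics/{n}.png',im);pickle.dump((c,s),open(f'{n}.pkl','wb'))
print(round(s['t'],2),s['tcp_pos'].round(1) if hasattr(s['tcp_pos'],'round') else s['tcp_pos'],np.round(s['tcp_rot'],2))
E
python3 snap.py w1
```

```text
1.4 [ 587.9 -241.6  258.2] [-1.7993e+02  1.0000e-01  1.3140e+01]
```

View pics/w1.png

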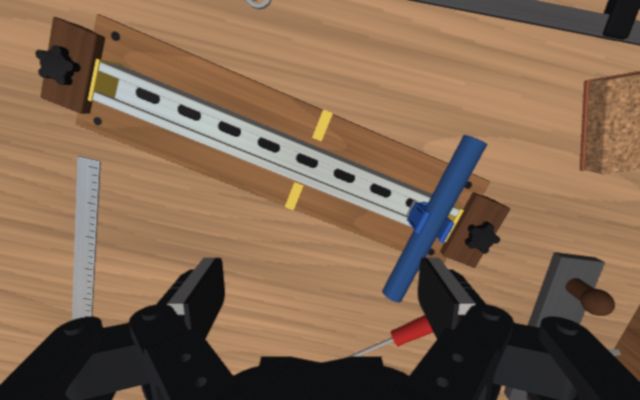

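The wrist view shows the channel running diagonally, with tape strips at (322,125) and (294,196) and the pipe at (435,220). I'll take a second, closer view for stereo.

Emit:
play_rows(increments=[[[-0.02,-0.06,0.06],22,0],[[-0.02,-0.06,0.06],22,0],[[-0.02,-0.06,0.06],22,0],[[-0.02,-0.06,0.06],22,0],[[-0.02,-0.06,0.06],22,0]])

```text
t: 1.87
tcp_pos: [552.6, -190.2, 200.9]
tcp_rot: [180.0, -0.1, -9.0]
force: [-0.1, -0.4, 1.0]
finger_gap: 85.4
```

```bash
python3 snap.py w2; python3 - <<'E'
from h import *
import pickle
T={}
for n in('w1','w2'):
    im=cv2.imread(f'pics/{n}.png');c,s=pickle.load(open(n+'.pkl','rb'))
    b,_=blobs(im,(22,140,120),(34,255,255),60)
    for x in b: print(n,x,plane(c,x[0],18).round(1))
im=cv2.imread('pics/w2.png');cv2.imwrite('pics/w2c.png',cv2.resize(im,(800,500))) 
E
```

```text
1.87 [ 552.6 -190.2  200.9] [ 1.7996e+02 -9.0000e-02 -8.9700e+00]
w1 ([93.4, 79.6], [88, 59, 12, 42, 197]) [626.4  38.5  18. ]
w1 ([322.1, 124.8], [313, 110, 19, 31, 277]) [ 637.  -231.5   18. ]
w1 ([293.6, 195.7], [286, 183, 17, 27, 226]) [ 542.6 -216.1   18. ]
w1 ([456.5, 216.2], [449, 207, 15, 17, 77]) [ 563.8 -428.5   18. ]
w2 ([348.3, 87.6], [343, 70, 12, 37, 424]) [ 637.4 -231.3   18. ]
w2 ([91.2, 136.9], [85, 113, 14, 49, 244]) [631.   40.2  18. ]
w2 ([345.9, 181.1], [341, 166, 11, 32, 336]) [ 542.7 -216.    18. ]
```

View pics/w2c.png

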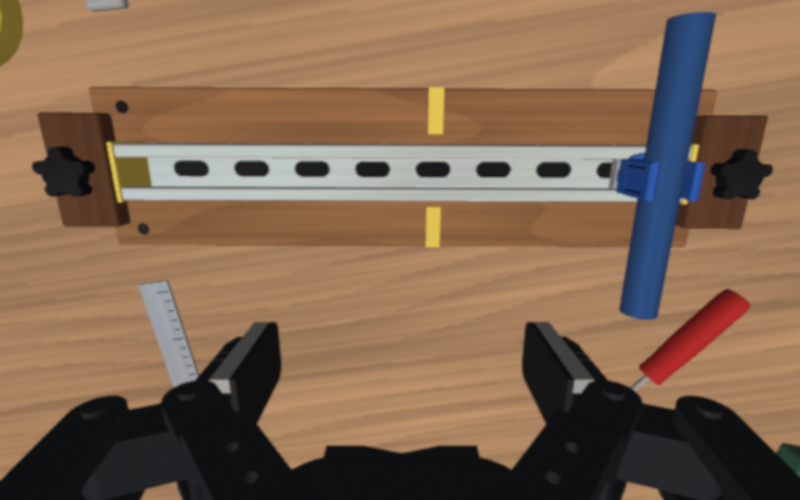

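The closer view is aligned with the channel: the tape is at (436,110) and (433,227), the lips run from y≈144 to 201, and the board from 87 to 246 (800-px picture). Next I'll get the slot offset from edge profiles in both views.

```bash
python3 - <<'E'
from h import *
import pickle
c,s=pickle.load(open('w2.pkl','rb'));im=cv2.imread('pics/w2.png')
g=cv2.cvtColor(im,cv2.COLOR_BGR2GRAY).astype(int)
print([(r,int(g[r,358:366].mean())) for r in list(range(64,76))+list(range(110,170))+list(range(188,203))])
X=lambda r,z:plane(c,(362,r),z)
yaw=np.radians(-9.2);ex=np.array([np.cos(yaw),np.sin(yaw),0]);ey=np.array([-ex[1],ex[0],0])
for r in(69,70,195,196): print('board',r,(X(r,18)@ex).round(1))
for r in range(112,164,2): print('lip',r,(X(r,59)@ex).round(1))
for p in((637.2,-231.4,18),(542.7,-216,18)): print('tape',np.array(p)@ey, np.array(p)@ex)
E
```

```text
[(64, 133), (65, 133), (66, 135), (67, 137), (68, 139), (69, 134), (70, 115), (71, 93), (72, 92), (73, 97), (74, 100), (75, 101), (110, 110), (111, 110), (112, 109), (113, 108), (114, 102), (115, 94), (116, 117), (117, 157), (118, 178), (119, 183), (120, 181), (121, 179), (122, 179), (123, 181), (124, 183), (125, 180), (126, 174), (127, 183), (128, 187), (129, 184), (130, 178), (131, 168), (132, 157), (133, 149), (134, 145), (135, 143), (136, 144), (137, 149), (138, 159), (139, 169), (140, 176), (141, 179), (142, 180), (143, 180), (144, 181), (145, 180), (146, 179), (147, 180), (148, 183), (149, 173), (150, 129), (151, 135), (152, 169), (153, 181), (154, 180), (155, 178), (156, 179), (157, 181), (158, 183), (159, 179), (160, 157), (161, 127), (162, 114), (163, 112), (164, 112), (165, 111), (166, 110), (167, 107), (168, 105), (169, 106), (188, 101), (189, 99), (190, 99), (191, 102), (192, 105), (193, 108), (194, 109), (195, 109), (196, 113), (197, 127), (198, 136), (199, 140), (200, 143), (201, 144), (202, 145)]
board 69 683.6
board 70 682.7
board 195 554.8
board 196 553.6
lip 112 643.2
lip 114 641.5
lip 116 639.7
lip 118 638.0
lip 120 636.2
lip 122 634.4
lip 124 632.7
lip 126 630.9
lip 128 629.1
lip 130 627.3
lip 132 625.5
lip 134 623.7
lip 136 621.9
lip 138 620.1
lip 140 618.3
lip 142 616.4
lip 144 614.6
lip 146 612.8
lip 148 610.9
lip 150 609.1
lip 152 607.2
lip 154 605.3
lip 156 603.5
lip 158 601.6
lip 160 599.7
lip 162 597.8
tape -126.54703894065224 665.9997349363985
tape -126.45391269540661 570.2531875965469
```

```bash
python3 -c "
from h import *
print(rel([560,300,260]),rel([520,335,235]))"
```

```text
[-0.0701 -0.4856 -0.0588] [-0.1152 -0.514  -0.034 ]
```

Emit:
play_rows(increments=[[[-0.085,-0.518,-0.044],0,0],[[-0.085,-0.518,-0.044],0,0],[[-0.085,-0.518,-0.044],0,0],[[-0.085,-0.518,-0.044],0,0],[[-0.085,-0.518,-0.044],0,0]])

```text
t: 2.33
tcp_pos: [546.3, -49.5, 219.1]
tcp_rot: [-178.5, -0.2, -5.9]
force: [-0.3, -0.4, -0.3]
finger_gap: 85.5
```

Emit:
play_rows(increments=[[[-0.051,-0.313,-0.027],0,0],[[-0.051,-0.313,-0.027],0,0],[[-0.051,-0.313,-0.027],0,0],[[-0.051,-0.313,-0.027],0,0],[[-0.051,-0.313,-0.027],0,0]])

```text
t: 2.75
tcp_pos: [528.3, -6.8, 236.8]
tcp_rot: [-176.7, 0.0, -2.6]
force: [-0.1, 0.5, -0.1]
finger_gap: 85.3
```

Emit:
play_rows(increments=[[[-0.018,-0.108,-0.009],0,0],[[-0.018,-0.108,-0.009],0,0],[[-0.018,-0.108,-0.009],0,0],[[-0.018,-0.108,-0.009],0,0],[[-0.018,-0.108,-0.009],0,0]])

```text
t: 3.17
tcp_pos: [516.1, 35.3, 251.4]
tcp_rot: [-174.9, 0.1, 0.8]
force: [0.4, 0.8, -0.1]
finger_gap: 85.4
```

```bash
python3 snap.py w3; python3 - <<'E'
from h import *
import pickle
im=cv2.imread('pics/w3.png');c,s=pickle.load(open('w3.pkl','rb'))
b,_=blobs(im,(105,120,60),(130,255,255),30)
for x in b: print(x,plane(c,x[0],80).round(1))
cv2.imwrite('pics/w3c.png',cv2.resize(im,(800,500)))
E
```

```text
3.17 [516.1  35.3 251.4] [-1.7486e+02  1.2000e-01  8.1000e-01]
([50.4, 96.2], [19, 81, 62, 34, 1468]) [593.5 337.4  80. ]
([12.3, 339.4], [0, 304, 37, 66, 1282]) [278.  467.8  80. ]
```

View pics/w3c.png

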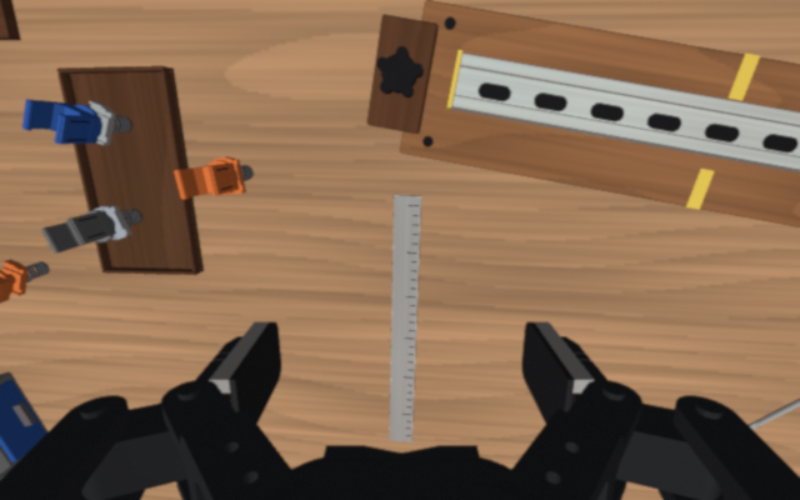

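The blue clip now appears at (62,122) in the 800-px view. The tool tilted during that move, so I'll check the joints before going on.

```bash
python3 -c "
from h import *
s=arm.state()
for k in('qpos','qvel','tcp_pos','tcp_rot','force'): print(k,np.round(s[k],2))
import pickle
for n in('w1','w2'): print(n,np.round(pickle.load(open(n+'.pkl','rb'))[1]['qpos'],2))
print(rel([550,335,245]))"
```

```text
qpos [  0.74   6.65   2.36  85.85   5.14 179.94]
qvel [-0.36  0.3  -0.3  -0.2  -0.17  0.09]
tcp_pos [516.08  35.29 251.29]
tcp_rot [-1.7486e+02  1.2000e-01  8.0000e-01]
force [-0.14  0.17 -0.59]
w1 [-22.34  20.51  21.06  90.67  -0.   144.52]
w2 [-1.8980e+01  1.3660e+01  4.6600e+00  8.0910e+01 -2.0000e-02  1.6999e+02]
[ 0.0381 -0.2974  0.033 ]
```

Joint 6 hit its 180° limit (yaw = q1 − q6 + 180). I'll turn the tool back towards yaw 80, which suits both the tray and the slot.

Emit:
play_rows(increments=[[[0,0,0],-36,0],[[0,0,0],-36,0],[[0,0,0],-36,0],[[0,0,0],-36,0],[[0,0,0],-36,0]])

```text
t: 3.63
tcp_pos: [516.1, 34.8, 250.7]
tcp_rot: [-175.7, -2.9, 36.8]
force: [-0.5, -0.3, 0.2]
finger_gap: 85.5
```

```bash
python3 -c "
from h import *
s=arm.state()
for k in('t','qpos','tcp_pos','tcp_rot'): print(k,np.round(s[k],2))
print(rel([560,260,250]))"
```

```text
t 3.63
qpos [  0.7    6.68   2.33  85.83   5.13 143.78]
tcp_pos [516.05  34.8  250.7 ]
tcp_rot [-175.75   -2.88   36.8 ]
[ 0.1699 -0.1529  0.0206]
```

The limit left a 5° lean in the commanded pose, and only turns about tool z are available. The mirrored move at the other end (q6 = −180, moving −y) should undo it, so I'll spin joint 6 round first.

Emit:
play_rows(increments=[[[0,0,0],-36,0],[[0,0,0],-36,0],[[0,0,0],-36,0],[[0,0,0],-36,0],[[0,0,0],-36,0]])

```text
t: 4.05
tcp_pos: [516.1, 34.8, 250.7]
tcp_rot: [-178.2, -4.8, 72.6]
force: [0.4, 0.8, -0.1]
finger_gap: 85.1
```

Emit:
play_rows(increments=[[[0,0,0],-36,0],[[0,0,0],-36,0],[[0,0,0],-36,0],[[0,0,0],-36,0],[[0,0,0],-36,0]])

```text
t: 4.47
tcp_pos: [516.1, 34.8, 250.7]
tcp_rot: [178.6, -4.9, 108.6]
force: [-0.0, -0.2, 0.2]
finger_gap: 85.4
```

Emit:
play_rows(increments=[[[0,0,0],-36,0],[[0,0,0],-36,0],[[0,0,0],-36,0],[[0,0,0],-36,0],[[0,0,0],-36,0]])

```text
t: 4.88
tcp_pos: [516.1, 34.8, 250.7]
tcp_rot: [176.0, -3.2, 144.5]
force: [0.8, 0.7, -0.0]
finger_gap: 85.4
```

Emit:
play_rows(increments=[[[0,0,0],-36,0],[[0,0,0],-36,0],[[0,0,0],-36,0],[[0,0,0],-36,0],[[0,0,0],-36,0]])

```text
t: 5.3
tcp_pos: [516.1, 34.8, 250.7]
tcp_rot: [174.9, -0.2, -179.8]
force: [0.2, 0.7, 0.2]
finger_gap: 85.2
```

Emit:
play_rows(increments=[[[0,0,0],-36,0],[[0,0,0],-36,0],[[0,0,0],-36,0],[[0,0,0],-36,0],[[0,0,0],-36,0]])

```text
t: 5.72
tcp_pos: [516.1, 34.8, 250.7]
tcp_rot: [175.7, 2.8, -144.1]
force: [0.1, -0.4, 0.6]
finger_gap: 85.2
```

Emit:
play_rows(increments=[[[0,0,0],-36,0],[[0,0,0],-36,0],[[0,0,0],-36,0],[[0,0,0],-36,0],[[0,0,0],-36,0]])

```text
t: 6.13
tcp_pos: [516.1, 34.8, 250.7]
tcp_rot: [178.2, 4.8, -108.3]
force: [-0.1, -0.3, 0.6]
finger_gap: 85.4
```

Emit:
play_rows(increments=[[[0,0,0],-36,0],[[0,0,0],-36,0],[[0,0,0],-36,0],[[0,0,0],-36,0],[[0,0,0],-36,0]])

```text
t: 6.55
tcp_pos: [516.1, 34.8, 250.7]
tcp_rot: [-178.7, 5.0, -72.4]
force: [0.3, 0.5, 0.3]
finger_gap: 85.5
```

Emit:
play_rows(increments=[[[0,0,0],-36,0],[[0,0,0],-36,0],[[0,0,0],-36,0],[[0,0,0],-36,0],[[0,0,0],-36,0]])

```text
t: 6.97
tcp_pos: [516.0, 34.8, 250.7]
tcp_rot: [-176.0, 3.3, -36.5]
force: [0.1, 0.1, 0.2]
finger_gap: 85.5
```

Emit:
play_rows(increments=[[[0,0,0],-34,0],[[0,0,0],-34,0],[[0,0,0],-34,0],[[0,0,0],-34,0],[[0,0,0],-34,0]])

```text
t: 7.38
tcp_pos: [516.1, 34.8, 250.7]
tcp_rot: [-174.9, 0.5, -2.6]
force: [-0.3, 0.3, 0.5]
finger_gap: 84.9
```

```bash
python3 -c "
from h import *
s=arm.state()
for k in('t','qpos','tcp_pos','tcp_rot'): print(k,np.round(s[k],2))
print(rel([516,-165,250]))"
```

```text
t 7.38
qpos [   0.7     6.68    2.33   85.83    5.13 -176.69]
tcp_pos [516.05  34.8  250.68]
tcp_rot [-174.89    0.48   -2.6 ]
[ 0.009   0.1989 -0.0172]
```

Emit:
play_rows(increments=[[[0.009,0.2,-0.017],0,0],[[0.009,0.2,-0.017],0,0],[[0.009,0.2,-0.017],0,0],[[0.009,0.2,-0.017],0,0],[[0.009,0.2,-0.017],0,0]])

```text
t: 7.8
tcp_pos: [524.8, -39.1, 249.8]
tcp_rot: [-176.7, 0.5, -6.3]
force: [0.0, 0.3, 0.5]
finger_gap: 85.6
```

Emit:
play_rows(increments=[[[0.009,0.2,-0.017],0,0],[[0.009,0.2,-0.017],0,0],[[0.009,0.2,-0.017],0,0],[[0.009,0.2,-0.017],0,0],[[0.009,0.2,-0.017],0,0]])

```text
t: 8.22
tcp_pos: [533.0, -83.5, 253.9]
tcp_rot: [-178.5, 0.6, -9.8]
force: [-0.4, -0.4, -0.4]
finger_gap: 85.6
```

```bash
python3 -c "
from h import *
s=arm.state()
for k in('t','qpos','tcp_pos','tcp_rot'): print(k,np.round(s[k],2))
print(rel([516,-185,250]))"
```

```text
t 8.22
qpos [  -9.79    9.64    6.32   87.26    1.5  -179.95]
tcp_pos [532.97 -83.48 253.88]
tcp_rot [-178.5     0.58   -9.84]
[0.0007 0.103  0.0012]
```

Emit:
play_rows(increments=[[[0.0,0.2,0.0],0,0],[[0.0,0.2,0.0],0,0],[[0.0,0.2,0.0],0,0],[[0.0,0.2,0.0],0,0]])

```text
t: 8.55
tcp_pos: [530.0, -126.9, 250.3]
tcp_rot: [179.7, 0.6, -13.4]
force: [0.6, 0.0, -0.1]
finger_gap: 85.3
```

```bash
python3 -c "
from h import *
s=arm.state()
for k in('t','qpos','tcp_pos','tcp_rot'): print(k,np.round(s[k],2))
print(rel([520,270,250]))"
```

```text
t 8.55
qpos [ -13.29   10.27    6.64   87.01   -0.29 -179.94]
tcp_pos [ 530.02 -126.9   250.27]
tcp_rot [179.71   0.65 -13.35]
[-0.1014 -0.3839 -0.0006]
```

Emit:
play_rows(increments=[[[-0.079,-0.441,0.0],0,0],[[-0.079,-0.441,0.0],0,0],[[-0.079,-0.441,0.0],0,0],[[-0.079,-0.441,0.0],0,0],[[-0.079,-0.441,0.0],0,0]])

```text
t: 8.97
tcp_pos: [541.2, 83.7, 249.9]
tcp_rot: [179.7, 0.6, -13.3]
force: [1.9, -0.6, -0.1]
finger_gap: 85.4
```

Emit:
play_rows(increments=[[[-0.042,-0.236,0.0],0,0],[[-0.042,-0.236,0.0],0,0],[[-0.042,-0.236,0.0],0,0],[[-0.042,-0.236,0.0],0,0],[[-0.042,-0.236,0.0],0,0]])

```text
t: 9.38
tcp_pos: [552.6, 292.1, 249.1]
tcp_rot: [179.7, 0.6, -13.3]
force: [1.5, 0.6, 0.8]
finger_gap: 85.6
```

```bash
python3 snap.py w4; python3 -c "
from h import *
s=arm.state()
for k in('t','qpos','tcp_pos','tcp_rot'): print(k,np.round(s[k],2))
print(rel([590,290,200]))
im=cv2.imread('pics/w4.png');cv2.imwrite('pics/w4c.png',cv2.resize(im,(800,500)))"
```

```text
9.38 [552.6 292.1 249.1] [179.73   0.64 -13.26]
t 9.43
qpos [  28.21   19.88   18.79   89.58    0.45 -138.83]
tcp_pos [552.2  299.08 247.31]
tcp_rot [179.9    0.8  -12.96]
[0.0395 0.0003 0.0468]
```

View pics/w4c.png

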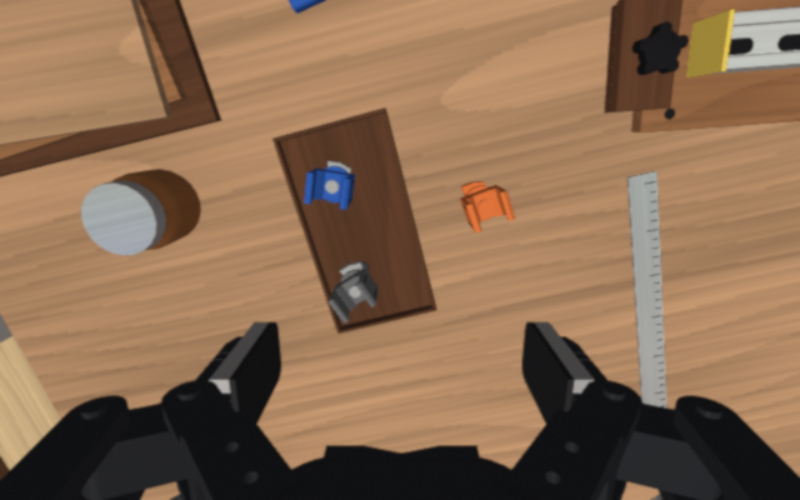

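The blue clip sits upright at (329,186) with the U's arms at left and right, and the grey one is at (354,290). I'll put the camera nearly straight above the blue clip to measure its position and yaw.

Emit:
play_rows(increments=[[[-0.042,-0.047,0.047],0,0],[[-0.042,-0.047,0.047],0,0],[[-0.042,-0.047,0.047],0,0],[[-0.042,-0.047,0.047],0,0]])

```text
t: 9.77
tcp_pos: [520.7, 345.9, 200.5]
tcp_rot: [179.6, 0.8, -13.1]
force: [0.3, -0.8, -0.1]
finger_gap: 85.1
```

```bash
python3 snap.py w5; python3 - <<'E'
from h import *
import pickle
for n in('w4','w5'):
    im=cv2.imread(f'pics/{n}.png');c,s=pickle.load(open(n+'.pkl','rb'))
    b,l=blobs(im,(105,120,50),(130,255,255),100)
    for x in b: print(n,x,plane(c,x[0],85).round(1))
    if n=='w5':
        x=min(b,key=lambda x:np.hypot(*(plane(c,x[0],85)[:2]-[592,337])))
        X0,Y0=int(x[0][0]),int(x[0][1])
        print(X0,Y0); cv2.imwrite('pics/w5c.png',cv2.resize(im[Y0-40:Y0+40,X0-50:X0+50],None,fx=8,fy=8,interpolation=cv2.INTER_CUBIC).clip(0,255)[:600])
E
```

```text
9.77 [520.7 345.9 200.5] [179.56   0.78 -13.12]
w4 ([242.2, 2.9], [232, 0, 26, 9, 142]) [721.7 323.   85. ]
w4 ([263.1, 148.5], [243, 133, 40, 34, 868]) [594.5 340.8  85. ]
w5 ([304.5, 105.5], [282, 88, 46, 37, 1192]) [592.7 342.2  85. ]
304 105
```

View pics/w5c.png

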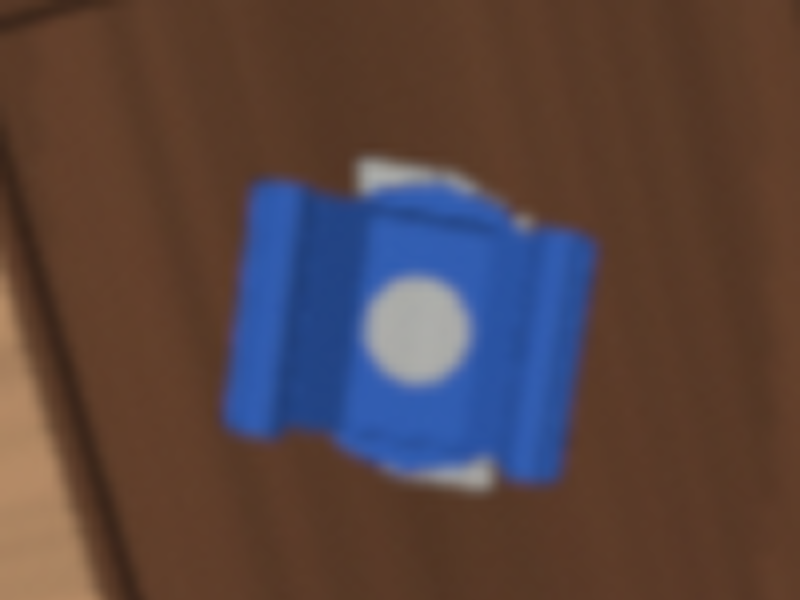

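The picture shows the saddle from above. In the crop, the outer corners are at (247,183), (223,430), (597,238) and (562,484), and the stud is at (417,330).

```bash
python3 - <<'E'
from h import *
import pickle
c,s=pickle.load(open('w5.pkl','rb'));c4,_=pickle.load(open('w4.pkl','rb'))
f=lambda p,z:plane(c,(254+(p[0]+.5)/8-.5,65+(p[1]+.5)/8-.5),z)
P=[f(p,96.5) for p in((247,183),(223,430),(597,238),(562,484))]
print(np.round(P,1)); print('ctr',np.mean(P,0).round(1),'len',np.linalg.norm(P[0]-P[1]),np.linalg.norm(P[2]-P[3]),'wid',np.linalg.norm(P[0]-P[2]))
for a,b in((1,0),(3,2)): d=P[a]-P[b];print('yaw',np.degrees(np.arctan2(d[1],d[0])))
d=P[2]-P[0];print('yaw y',np.degrees(np.arctan2(d[1],d[0])))
d=P[3]-P[1];print('yaw y',np.degrees(np.arctan2(d[1],d[0])))
for z in(60,64,68):print('stud',f((417,330),z).round(1))
print('tri',tri([ray(c,(304.5,105.5)),ray(c4,(263.1,148.5))]))
print(np.round(arm.state()['tcp_pos'],1),np.round(arm.state()['tcp_rot'],1),rel([593,342,180]))
E
```

```text
[[609.2 353.6  96.5]
 [587.4 361.9  96.5]
 [596.7 321.8  96.5]
 [574.7 330.3  96.5]]
ctr [592.  341.9  96.5] len 23.323964811787 23.55243273562736 wid 34.18723503932578
yaw 159.17912345632405
yaw 158.73635895811972
yaw y -111.58501716436706
yaw y -111.97279520350776
stud [592.2 342.3  60. ]
stud [592.2 342.1  64. ]
stud [592.2 342.   68. ]
tri (array([593.06438614, 342.91056097,  73.06563567]), [0.4, 0.4])
[521.9 345.2 202. ] [179.6   0.7 -13.2] [ 0.0702 -0.0133  0.0211]
```

Emit:
play_rows(increments=[[[0.069,-0.013,0.072],8.1,0],[[0.069,-0.013,0.072],8.1,0],[[0.069,-0.013,0.072],8.1,0],[[0.069,-0.013,0.072],8.1,0],[[0.069,-0.013,0.072],8.1,0]])

```text
t: 10.23
tcp_pos: [592.2, 340.1, 129.4]
tcp_rot: [179.6, 0.6, -21.5]
force: [0.0, -0.3, 0.2]
finger_gap: 85.5
```

```bash
python3 -c "
from h import *
s=arm.state();print(s['t'],np.round(s['tcp_pos'],1),np.round(s['tcp_rot'],2),np.round(s['force'],1),rel([592.1,342,62]))"
```

```text
10.2333 [592.2 340.1 129.4] [179.56   0.65 -21.51] [ 0.  -0.3  0.2] [-0.0001 -0.0023  0.0674]
```

Emit:
play_rows(increments=[[[0,-0.002,0.02],0,0],[[0,-0.002,0.04],0,0],[[0,-0.002,0.055],0,0],[[0,-0.002,0.067],0,0],[[0,-0.002,0.067],0,80]])

```text
t: 10.65
tcp_pos: [590.6, 342.6, 61.9]
tcp_rot: [179.5, 0.6, -21.4]
force: [-0.5, 0.6, -0.4]
finger_gap: 75.2
```

Emit:
play_rows(increments=[[[0,0,0],0,255],[[0,0,0],0,255],[[0,0,0],0,255],[[0,0,0],0,255],[[0,0,0],0,255]])

```text
t: 11.07
tcp_pos: [592.3, 343.5, 63.6]
tcp_rot: [179.7, 0.5, -21.4]
force: [0.3, 0.7, 1.7]
finger_gap: 31.6
```

Emit:
play_rows(increments=[[[0,0,0],0,255],[[0,0,0],0,255],[[0,0,0],0,255]])

```text
t: 11.32
tcp_pos: [592.1, 343.4, 62.9]
tcp_rot: [179.7, 0.6, -21.4]
force: [1.4, 0.3, 1.6]
finger_gap: 31.8
```

```bash
python3 -c "
from h import *
s=arm.state();print(s['t'],np.round(s['tcp_pos'],1),np.round(s['tcp_rot'],2),np.round(s['force'],1),np.round(s['moment'],2),s['finger_gap'])"
```

```text
11.3167 [592.1 343.4  62.9] [179.67   0.55 -21.4 ] [1.4 0.3 1.6] [ 0.34 -0.25  0.01] 31.81612178878927
```

Emit:
play_rows(increments=[[[0,0,-0.02],0,255],[[0,0,-0.05],0,255],[[0,0,-0.09],7,255],[[0,0,-0.13],14,255],[[0,0,-0.13],21,255]])

```text
t: 11.73
tcp_pos: [595.2, 344.4, 201.1]
tcp_rot: [180.0, 0.2, -42.8]
force: [0.1, 0.2, 1.1]
finger_gap: 31.9
```

```bash
python3 -c "
from h import *
s=arm.state();print(s['t'],np.round(s['tcp_pos'],1),np.round(s['tcp_rot'],2),np.round(s['force'],1),np.round(s['moment'],2),s['finger_gap'],np.round(s['qpos'],1),rel([591,-224,190]))"
```

```text
11.7333 [595.2 344.4 201.1] [179.99   0.21 -42.75] [0.1 0.2 1.1] [ 0.01 -0.02  0.01] 31.907389880884562 [  30.    25.9   21.8   85.9    0.2 -107.3] [0.3828 0.4202 0.0098]
```

Emit:
play_rows(increments=[[[0.383,0.42,0.01],35,255],[[0.383,0.42,0.01],35,255],[[0.383,0.42,0.01],35,255],[[0.383,0.42,0.01],35,255],[[0.383,0.42,0.01],35,255]])

```text
t: 12.15
tcp_pos: [592.1, 133.1, 188.5]
tcp_rot: [179.2, -0.0, -77.7]
force: [1.5, -0.9, -1.5]
finger_gap: 31.8
```

```bash
python3 -c "
from h import *
s=arm.state();print(s['t'],np.round(s['tcp_pos'],1),np.round(s['tcp_rot'],2),np.round(s['qpos'],1),s['finger_gap'],rel([591,-224,190]))"
```

```text
12.15 [592.1 133.1 188.5] [ 1.792e+02 -2.000e-02 -7.772e+01] [ 12.7  17.    7.4  81.3  -0.  -89.6] 31.76161288691796 [ 3.487e-01  7.700e-02 -3.000e-04]
```

Next is 357 mm along tool x and 77 mm along y, with a 21.5° turn, in two calls.

Emit:
play_rows(increments=[[[0.349,0.077,0.0],0,255],[[0.349,0.077,0.0],0,255],[[0.349,0.077,0.0],0,255],[[0.349,0.077,0.0],0,255],[[0.349,0.077,0.0],0,255]])

```text
t: 12.57
tcp_pos: [592.6, -75.3, 189.3]
tcp_rot: [179.2, 0.0, -77.4]
force: [1.5, 0.6, -1.1]
finger_gap: 31.4
```

Emit:
play_rows(increments=[[[0.145,0.032,0.0],21.5,255],[[0.145,0.032,0.0],21.5,255],[[0.145,0.032,0.0],21.5,255],[[0.145,0.032,0.0],21.5,255],[[0.145,0.032,0.0],21.5,255]])

```text
t: 12.98
tcp_pos: [592.8, -226.7, 188.8]
tcp_rot: [179.2, -0.3, -99.2]
force: [0.2, 0.1, -2.1]
finger_gap: 31.5
```

Emit:
play_rows(increments=[[[0,0,0],0,255]])

```text
t: 13.07
tcp_pos: [593.1, -223.1, 189.1]
tcp_rot: [179.2, -0.2, -99.1]
force: [-0.2, 0.4, -2.1]
finger_gap: 31.9
```

```bash
python3 snap.py w6; python3 -c "
from h import *
s=arm.state();print(s['t'],np.round(s['tcp_pos'],1),np.round(s['tcp_rot'],2),np.round(s['qpos'],1),s['finger_gap'],rel([591.2,-223.9,140]))
im=cv2.imread('pics/w6.png');cv2.imwrite('pics/w6c.png',cv2.resize(im,(800,500)))"
```

```text
13.07 [ 593.1 -223.1  189.1] [179.22  -0.22 -99.05]
13.1167 [ 593.3 -221.9  189.4] [179.24  -0.22 -98.96] [ -20.3   19.9   11.6   82.4   -0.4 -101.4] 31.591209369332407 [0.0021 0.0011 0.0494]
```

View pics/w6c.png

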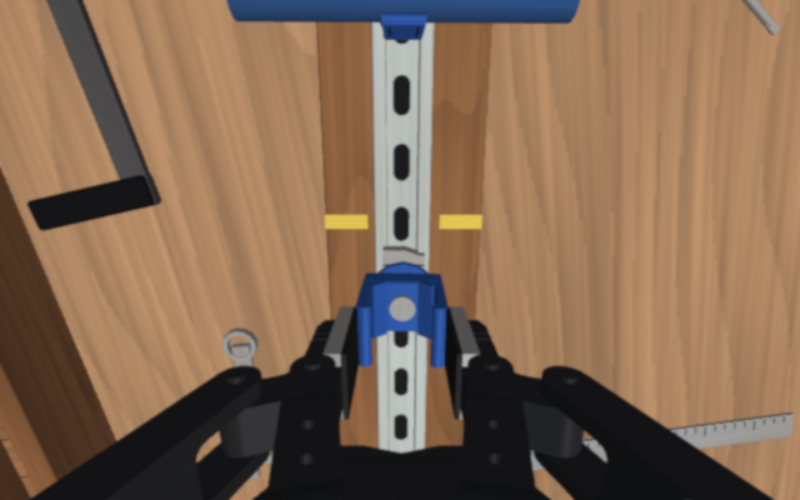

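The clip is held square above the channel with its nut lengthwise at (402,257), and the tape strips are at (346,221) and (461,221). Next I'll measure slot against clip sideways in this view.

```bash
python3 - <<'E'
from h import *
import pickle
c,s=pickle.load(open('w6.pkl','rb'));im=cv2.imread('pics/w6.png')
g=cv2.cvtColor(im,cv2.COLOR_BGR2GRAY).astype(int)
yaw=np.radians(-9.2);ex=np.array([np.cos(yaw),np.sin(yaw),0]);ey=np.array([-ex[1],ex[0],0])
for r in(100,150,195):
    v=[int(x) for x in g[r-2:r+3,292:350].mean(0)]
    print(r,list(zip(range(292,350),v)))
for r in(100,150,190):
  print(r,[(k,(plane(c,(k,r),59)@ex).round(1)) for k in range(295,350,5)])
b,_=blobs(im,(22,140,120),(34,255,255),60)
for x in b: X=plane(c,x[0],18);print('tape',x,(X@ex).round(1),(X@ey).round(1))
for z in(185,195):
    X=plane(c,(402.5/1.25,308/1.25),z);print('stud',X.round(1),(X@ex).round(2),(X@ey).round(1))
X=np.array(s['tcp_pos']);print('tcp',X@ex,X@ey)
v=[int(x) for x in g[203:207,295:350].mean(0)];print('nut row205',list(zip(range(295,350),v)))
for k in (300,310,320,330,340): print(k,(plane(c,(k,205),164)@ex).round(1))
E
```

```text
100 [(292, 106), (293, 109), (294, 110), (295, 111), (296, 110), (297, 112), (298, 128), (299, 157), (300, 178), (301, 185), (302, 185), (303, 185), (304, 187), (305, 188), (306, 188), (307, 183), (308, 175), (309, 179), (310, 187), (311, 191), (312, 191), (313, 189), (314, 187), (315, 187), (316, 188), (317, 188), (318, 188), (319, 186), (320, 185), (321, 186), (322, 187), (323, 189), (324, 189), (325, 189), (326, 187), (327, 185), (328, 184), (329, 186), (330, 186), (331, 187), (332, 187), (333, 178), (334, 147), (335, 145), (336, 171), (337, 185), (338, 186), (339, 186), (340, 187), (341, 188), (342, 189), (343, 186), (344, 174), (345, 140), (346, 110), (347, 102), (348, 102), (349, 102)]
150 [(292, 107), (293, 108), (294, 109), (295, 107), (296, 104), (297, 101), (298, 103), (299, 130), (300, 163), (301, 180), (302, 182), (303, 181), (304, 180), (305, 182), (306, 184), (307, 185), (308, 178), (309, 167), (310, 175), (311, 187), (312, 191), (313, 190), (314, 188), (315, 185), (316, 185), (317, 185), (318, 185), (319, 183), (320, 181), (321, 181), (322, 183), (323, 185), (324, 187)
[... 2143 characters left out ...]
), (296, 105), (297, 107), (298, 105), (299, 106), (300, 135), (301, 168), (302, 182), (303, 184), (304, 182), (305, 177), (306, 167), (307, 161), (308, 159), (309, 159), (310, 159), (311, 160), (312, 160), (313, 160), (314, 160), (315, 160), (316, 160), (317, 160), (318, 160), (319, 160), (320, 160), (321, 160), (322, 160), (323, 160), (324, 160), (325, 160), (326, 160), (327, 160), (328, 160), (329, 159), (330, 158), (331, 155), (332, 150), (333, 145), (334, 140), (335, 135), (336, 133), (337, 132), (338, 137), (339, 156), (340, 177), (341, 186), (342, 177), (343, 147), (344, 120), (345, 112), (346, 112), (347, 113), (348, 114), (349, 113)]
300 633.9
310 627.9
320 621.8
330 615.7
340 609.7
```

The slot centre is 1.5 mm to +x of the board line, and the clip is about 1.8 mm too far in +x. I'll correct that, lower to TCP z = 125 and settle.

Emit:
play_rows(increments=[[[0.001,0.0017,0.03],0.2,255],[[0.001,0.0017,0.055],0.2,255],[[0.001,0.0017,0.064],0.2,255],[[0.001,0.0017,0.064],0.2,255],[[0.001,0.0017,0.064],0.2,255]])

```text
t: 13.53
tcp_pos: [591.3, -221.5, 126.6]
tcp_rot: [179.3, -0.2, -99.0]
force: [-0.7, -0.4, -0.8]
finger_gap: 31.7
```

Emit:
play_rows(increments=[[[0,0,0],0,255],[[0,0,0],0,255],[[0,0,0],0,255]])

```text
t: 13.78
tcp_pos: [592.2, -222.7, 127.8]
tcp_rot: [179.5, -0.3, -99.1]
force: [0.2, -0.5, -0.8]
finger_gap: 31.6
```

```bash
cat > st.py <<'E'
from h import *
s=arm.state();X=np.array(s['tcp_pos'])
yaw=np.radians(-9.2);ex=np.array([np.cos(yaw),np.sin(yaw),0]);ey=np.array([-ex[1],ex[0],0])
print(round(s['t'],2),'ex',round(X@ex,2),'ey',round(X@ey,2),'z',round(X[2],2),np.round(s['tcp_rot'],2),'F',np.round([np.dot(s['force'],ex),np.dot(s['force'],ey),s['force'][2]],1),'M',np.round(s['moment'],2),round(s['finger_gap'],1))
E
python3 st.py
```

```text
13.78 ex 620.18 ey -125.15 z 127.83 [179.48  -0.28 -99.09] F [ 0.3 -0.5 -0.8] M [ 0.01 -0.02  0.01] 31.6
```

Emit:
play_rows(increments=[[[0.001,0.0008,0.01],0,255],[[0.001,0.0008,0.02],0,255],[[0.001,0.0008,0.03],0,255],[[0.001,0.0008,0.034],0,255],[[0.001,0.0008,0.034],0,255]])

```text
t: 14.2
tcp_pos: [589.4, -223.5, 91.1]
tcp_rot: [179.3, -0.2, -99.1]
force: [-0.6, -0.4, -1.6]
finger_gap: 31.8
```

Emit:
play_rows(increments=[[[0,0,0],0,255],[[0,0,0],0,255]])

```text
t: 14.37
tcp_pos: [589.7, -223.5, 91.7]
tcp_rot: [179.3, -0.2, -99.1]
force: [-0.3, -0.1, -1.0]
finger_gap: 32.1
```

```bash
python3 st.py
```

```text
14.37 ex 617.89 ey -126.35 z 91.71 [179.3   -0.24 -99.11] F [-0.3 -0.2 -1. ] M [ 0.02  0.02 -0.04] 32.1
```

Emit:
play_rows(increments=[[[0,-0.0013,0.0],0,255],[[0,-0.0013,0.0],0,255],[[0,-0.0013,0.0],0,255]])

```text
t: 14.62
tcp_pos: [591.4, -223.8, 92.2]
tcp_rot: [179.3, -0.3, -99.1]
force: [-0.2, -0.2, -1.4]
finger_gap: 31.9
```

```bash
python3 st.py; python3 snap.py w7; python3 st.py; python3 -c "
import cv2
im=cv2.imread('pics/w7.png');cv2.imwrite('pics/w7c.png',cv2.resize(im[130:330,200:440],None,fx=3.3,fy=3,interpolation=cv2.INTER_CUBIC))"
```

```text
14.62 ex 619.54 ey -126.34 z 92.16 [179.34  -0.25 -99.1 ] F [-0.1 -0.2 -1.4] M [ 0.01 -0.07  0.06] 31.9
14.62 [ 591.4 -223.8   92.2] [179.34  -0.25 -99.1 ]
14.67 ex 619.53 ey -126.37 z 92.18 [179.34  -0.25 -99.1 ] F [-0.3  0.2 -0.9] M [ 0.03  0.02 -0.03] 31.8
```

View pics/w7c.png

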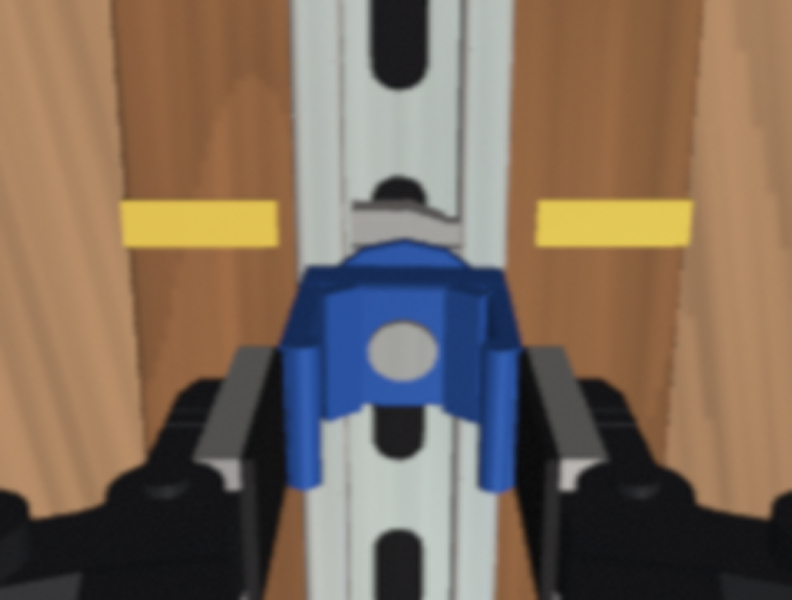

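The nut (351–463 in the crop) sits about 0.5 mm right of the slot (344–462), and the tape is level with it. I'll nudge it left and feel downwards.

Emit:
play_rows(increments=[[[0,-0.0005,0.001],0,255],[[0,-0.0005,0.002],0,255],[[0,-0.0005,0.003],0,255],[[0,-0.0005,0.004],0,255],[[0,-0.0005,0.005],0,255]])

```text
t: 15.08
tcp_pos: [591.7, -223.9, 87.1]
tcp_rot: [179.3, -0.3, -99.1]
force: [0.3, -0.7, -1.5]
finger_gap: 31.7
```

```bash
python3 st.py
```

```text
15.08 ex 619.84 ey -126.39 z 87.07 [179.34  -0.25 -99.11] F [ 0.4 -0.6 -1.5] M [ 0.    0.01 -0.02] 31.7
```

Emit:
play_rows(increments=[[[0,0,0.001],0,255],[[0,0,0.002],0,255],[[0,0,0.003],0,255],[[0,0,0.003],0,255]])

```text
t: 15.42
tcp_pos: [591.5, -223.9, 84.0]
tcp_rot: [179.3, -0.3, -99.1]
force: [-0.3, -0.6, -1.6]
finger_gap: 31.8
```

```bash
python3 st.py
```

```text
15.42 ex 619.73 ey -126.4 z 83.98 [179.32  -0.25 -99.11] F [-0.2 -0.6 -1.6] M [ 0.03 -0.03 -0.02] 31.8
```

Emit:
play_rows(increments=[[[0,0,0.001],0,255],[[0,0,0.002],0,255],[[0,0,0.003],0,255],[[0,0,0.004],0,255]])

```text
t: 15.75
tcp_pos: [591.7, -224.0, 80.4]
tcp_rot: [179.4, -0.3, -99.1]
force: [-1.3, -0.6, 0.5]
finger_gap: 31.7
```

```bash
python3 st.py
```

```text
15.75 ex 619.91 ey -126.5 z 80.42 [179.36  -0.26 -99.11] F [-1.2 -0.8  0.5] M [ 0.    0.09 -0.02] 31.7
```

Emit:
play_rows(increments=[[[0,0,0.0015],0,255],[[0,0,0.003],0,255],[[0,0,0.0045],0,255],[[0,0,0.006],0,255]])

```text
t: 16.08
tcp_pos: [591.7, -224.1, 74.8]
tcp_rot: [179.4, -0.3, -99.1]
force: [-1.6, -0.0, 7.5]
finger_gap: 31.7
```

```bash
python3 st.py
```

```text
16.08 ex 619.91 ey -126.6 z 74.84 [179.39  -0.28 -99.11] F [-1.6 -0.3  7.5] M [0.13 0.59 0.05] 31.7
```

Emit:
play_rows(increments=[[[0,0,0.001],0,255],[[0,0,0.002],0,255],[[0,0,0.002],0,255]])

```text
t: 16.33
tcp_pos: [591.7, -224.1, 73.2]
tcp_rot: [179.4, -0.3, -99.1]
force: [-2.6, 0.8, 7.8]
finger_gap: 31.6
```

```bash
python3 st.py
```

```text
16.33 ex 619.9 ey -126.66 z 73.15 [179.4   -0.28 -99.11] F [-2.7  0.4  7.8] M [ 0.12  0.7  -0.01] 31.6
```

Emit:
play_rows(increments=[[[0,0,0.001],0,255],[[0,0,0.0015],0,255],[[0,0,0.0015],0,255]])

```text
t: 16.58
tcp_pos: [591.7, -224.2, 72.0]
tcp_rot: [179.4, -0.3, -99.1]
force: [-3.4, 0.9, 8.9]
finger_gap: 32.0
```

```bash
python3 st.py
```

```text
16.58 ex 619.88 ey -126.68 z 71.98 [179.42  -0.29 -99.11] F [-3.5  0.3  8.9] M [ 0.13  0.81 -0.02] 32.0
```

Emit:
play_rows(increments=[[[0,0.0005,0],0,255],[[0,0.0005,0],5,255],[[0,0.0005,0],10,255],[[0,0.0005,0],15,255],[[0,0.0005,0],20,255]])

```text
t: 17.0
tcp_pos: [592.0, -224.3, 72.4]
tcp_rot: [179.7, -0.4, -119.4]
force: [-0.8, -0.5, 8.3]
finger_gap: 31.8
```

```bash
python3 st.py
```

```text
17.0 ex 620.28 ey -126.73 z 72.44 [ 179.66   -0.44 -119.36] F [-0.7 -0.6  8.3] M [0.06 0.24 0.05] 31.8
```

Emit:
play_rows(increments=[[[0,0,0],6,255],[[0,0,0],12,255],[[0,0,0],18,255],[[0,0,0],24,255],[[0,0,0],30,255]])

```text
t: 17.42
tcp_pos: [592.3, -224.4, 72.5]
tcp_rot: [180.0, -0.5, -149.4]
force: [-0.9, 0.4, 8.7]
finger_gap: 31.8
```

```bash
python3 st.py
```

```text
17.42 ex 620.54 ey -126.8 z 72.53 [ 179.95   -0.54 -149.4 ] F [-0.9  0.2  8.7] M [-0.01  0.14  0.06] 31.8
```

Emit:
play_rows(increments=[[[0,0,0],6,255],[[0,0,0],12,255],[[0,0,0],18,255],[[0,0,0],24,255],[[0,0,0],30,255]])

```text
t: 17.83
tcp_pos: [592.3, -224.4, 72.6]
tcp_rot: [-179.8, -0.5, -179.4]
force: [-0.3, 0.2, 8.4]
finger_gap: 31.4
```

```bash
python3 st.py
```

```text
17.83 ex 620.58 ey -126.79 z 72.55 [-179.78   -0.49 -179.4 ] F [-0.3  0.2  8.4] M [-0.01  0.09 -0.06] 31.4
```

Emit:
play_rows(increments=[[[0,0,0],5,255],[[0,0,0],9.8,255],[[0,0,0],9.8,255],[[0,0,0],9.8,255]])

```text
t: 18.17
tcp_pos: [592.3, -224.4, 72.5]
tcp_rot: [-179.7, -0.5, 171.1]
force: [-0.8, -0.8, 8.4]
finger_gap: 31.4
```

```bash
python3 st.py
```

```text
18.17 ex 620.51 ey -126.78 z 72.5 [-179.7    -0.46  171.07] F [-0.6 -0.9  8.4] M [-0.08  0.15  0.02] 31.4
```

Emit:
play_rows(increments=[[[0,0,-0.001],0,255],[[0,0,-0.002],0,255],[[0,0,-0.003],0,255],[[0,0,-0.003],0,255]])

```text
t: 18.5
tcp_pos: [592.1, -224.4, 75.2]
tcp_rot: [-179.7, -0.5, 171.1]
force: [-0.2, 0.3, 6.5]
finger_gap: 32.1
```

```bash
python3 st.py
```

```text
18.5 ex 620.39 ey -126.8 z 75.2 [-179.7    -0.48  171.09] F [-0.2  0.2  6.5] M [-0.09  0.15 -0.01] 32.1
```

Emit:
play_rows(increments=[[[0,0,-0.001],0,255],[[0,0,-0.0015],0,255],[[0,0,-0.0015],0,255]])

```text
t: 18.75
tcp_pos: [592.0, -224.3, 76.3]
tcp_rot: [-179.7, -0.5, 171.1]
force: [-0.8, -0.3, 5.1]
finger_gap: 31.7
```

```bash
python3 st.py
```

```text
18.75 ex 620.28 ey -126.77 z 76.32 [-179.7    -0.51  171.09] F [-0.8 -0.4  5.1] M [-0.14 -0.04  0.  ] 31.7
```

Emit:
play_rows(increments=[[[0,0,-0.001],0,255],[[0,0,-0.0015],0,255],[[0,0,-0.0015],0,255]])

```text
t: 19.0
tcp_pos: [591.6, -224.2, 77.3]
tcp_rot: [-179.7, -0.6, 171.1]
force: [-0.2, -0.8, 4.2]
finger_gap: 31.8
```

```bash
python3 st.py
```

```text
19.0 ex 619.85 ey -126.72 z 77.29 [-179.71   -0.58  171.09] F [-0.1 -0.8  4.2] M [-0.33 -0.18 -0.06] 31.8
```

Emit:
play_rows(increments=[[[0,0,-0.0005],0,255],[[0,0,-0.001],0,255],[[0,0,-0.001],0,255]])

```text
t: 19.25
tcp_pos: [591.3, -224.1, 77.8]
tcp_rot: [-179.7, -0.6, 171.1]
force: [0.6, -1.2, 4.0]
finger_gap: 31.6
```

```bash
python3 st.py
```

```text
19.25 ex 619.49 ey -126.66 z 77.81 [-179.72   -0.64  171.09] F [ 0.8 -1.1  4. ] M [-0.52 -0.3   0.02] 31.6
```

Emit:
play_rows(increments=[[[0,0,-0.0005],0,255],[[0,0,-0.001],0,255],[[0,0,-0.001],0,255]])

```text
t: 19.5
tcp_pos: [590.9, -223.9, 78.1]
tcp_rot: [-179.7, -0.7, 171.1]
force: [1.2, -2.5, -1.2]
finger_gap: 31.6
```

```bash
python3 st.py
```

```text
19.5 ex 619.09 ey -126.58 z 78.11 [-179.74   -0.71  171.08] F [ 1.6 -2.3 -1.2] M [-0.74 -0.42 -0.01] 31.6
```

The force fell to its resting value and z stopped at 78, so the grooves have caught. Releasing now.

Emit:
play_rows(increments=[[[0,0,0],0,120],[[0,0,0],0,60],[[0,0,0],0,0],[[0,0,0],0,0],[[0,0,0],0,0]])

```text
t: 19.92
tcp_pos: [591.0, -223.6, 78.7]
tcp_rot: [-179.8, -0.7, 171.1]
force: [0.5, 0.3, -0.6]
finger_gap: 85.3
```

```bash
python3 st.py
```

```text
19.92 ex 619.14 ey -126.23 z 78.71 [-179.77   -0.67  171.1 ] F [ 0.4  0.4 -0.6] M [0.03 0.05 0.01] 85.3
```

Emit:
play_rows(increments=[[[0,0,-0.02],0,0],[[0,0,-0.05],0,0],[[0,0,-0.09],0,0],[[0,0,-0.12],0,0],[[-0.04,0,-0.12],0,0]])

```text
t: 20.33
tcp_pos: [630.6, -230.1, 209.6]
tcp_rot: [-179.6, -0.0, 171.0]
force: [2.5, -1.4, 3.3]
finger_gap: 85.1
```

Emit:
play_rows(increments=[[[-0.03,0,0],0,0],[[-0.03,0,0],0,0],[[-0.03,0,0],0,0]])

```text
t: 20.58
tcp_pos: [662.5, -234.2, 195.8]
tcp_rot: [-179.8, -0.8, 171.1]
force: [0.5, 0.3, -0.9]
finger_gap: 85.3
```

```bash
python3 snap.py w8; python3 st.py; python3 -c "
import cv2
im=cv2.imread('pics/w8.png');cv2.imwrite('pics/w8c.png',cv2.resize(im,(800,500)))"
```

```text
20.58 [ 662.5 -234.2  195.8] [-179.78   -0.8   171.13]
20.63 ex 690.55 ey -125.38 z 196.62 [-179.77   -0.78  171.11] F [ 0.4 -0.1 -0.6] M [-0.03  0.01  0.02] 85.5
```

View pics/w8c.png

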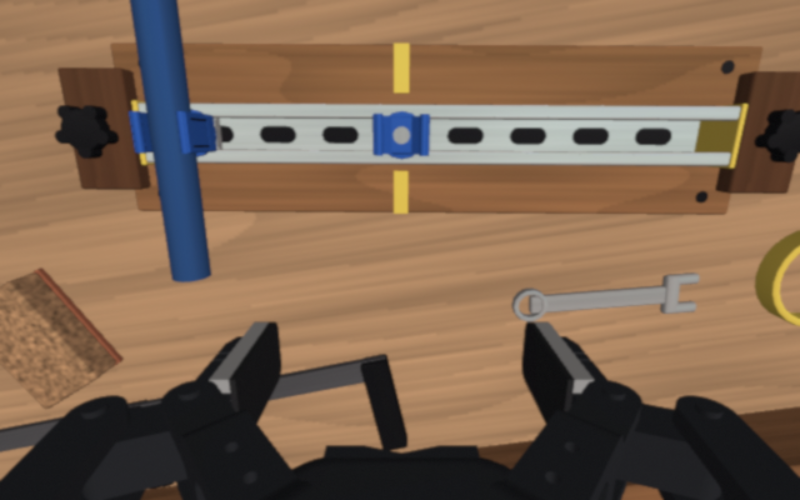

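The clip stands at (401,135), square in line with the tape strips (401,68) and (401,192). A second view from another spot will give its height, tilt and yaw.

Emit:
play_rows(increments=[[[0.04,0.05,-0.03],0,0],[[0.04,0.05,-0.03],0,0],[[0.04,0.05,-0.03],0,0],[[0.04,0.05,-0.03],0,0]])

```text
t: 20.97
tcp_pos: [629.3, -177.7, 230.7]
tcp_rot: [-179.7, -0.5, 171.2]
force: [0.5, 0.1, 0.3]
finger_gap: 85.5
```

```bash
python3 snap.py w9; python3 - <<'E'
from h import *
import pickle
yaw=np.radians(-9.2);ex=np.array([np.cos(yaw),np.sin(yaw),0]);ey=np.array([-ex[1],ex[0],0])
out={}
for n in('w8','w9'):
    im=cv2.imread(f'pics/{n}.png');c,s=pickle.load(open(n+'.pkl','rb'))
    b,l=blobs(im,(105,120,50),(130,255,255),100)
    x=min(b,key=lambda x:np.linalg.norm(plane(c,x[0],95)[:2]-[591,-224]))
    m=np.uint8(l==l[int(x[1][1]+x[1][3]/2),int(x[1][0]+3)])
    r=cv2.minAreaRect(cv2.findNonZero(m));P=[plane(c,q,108) for q in cv2.boxPoints(r)]
    q=np.array(P);e=[q[1]-q[0],q[2]-q[1]];e.sort(key=np.linalg.norm)
    print(n,x,r,'size',[round(float(np.linalg.norm(k)),1) for k in e],'long-edge yaw vs ey deg',np.degrees(np.arctan2(e[1]@ex,e[1]@ey)).round(1))
    # stud disc: low saturation bright pixels inside bbox
    X,Y,W,H,_=x[1];h=cv2.cvtColor(im,cv2.COLOR_BGR2HSV)[Y:Y+H,X+W//4:X+3*W//4]
    mm=cv2.inRange(h,(0,0,90),(180,70,255));mm[:H//4]=0;mm[3*H//4:]=0
    k,ll,st,ce=cv2.connectedComponentsWithStats(mm);i=1+int(np.argmax(st[1:,4]));p=ce[i]+[X+W//4,Y]
    out[n]=(ray(c,r[0]),ray(c,p));print('stud px',p.round(1),st[i][4])
for k,nm in((0,'saddle'),(1,'stud')):
    Xw,e=tri([out['w8'][k],out['w9'][k]]);print(nm,Xw.round(1),e,'ex',(Xw@ex).round(1),'ey',(Xw@ey).round(1))
E
```

```text
20.97 [ 629.3 -177.7  230.7] [-179.72   -0.48  171.17]
w8 ([320.5, 107.5], [299, 90, 45, 37, 1264]) ((321.0, 108.0), (36.0, 44.0), 90.0) size [25.8, 32.3] long-edge yaw vs ey deg -0.3
stud px [320.8 107.8] 144
w9 ([265.6, 151.9], [243, 136, 45, 34, 1030]) ((265.0, 152.5), (33.0, 44.0), 90.0) size [28.9, 38.1] long-edge yaw vs ey deg -0.4
stud px [268.  152.5] 104
saddle [ 591.4 -223.7   93.1] [1.0, 1.0] ex 619.5 ey -126.3
stud [ 592.  -223.4   82.7] [0.0, 0.0] ex 620.1 ey -125.9
```

```bash
python3 - <<'E'
from h import *
import pickle
def stud(n,box):
    im=cv2.imread(f'pics/{n}.png');c,_=pickle.load(open(n+'.pkl','rb'));X,Y,W,H=box
    h=cv2.cvtColor(im,cv2.COLOR_BGR2HSV)[Y:Y+H,X+W//4:X+3*W//4]
    mm=cv2.inRange(h,(0,0,90),(180,70,255));mm[:H//4]=0;mm[3*H//4:]=0
    k,l,st,ce=cv2.connectedComponentsWithStats(mm);i=1+int(np.argmax(st[1:,4]));p=ce[i]+[X+W//4,Y];print(n,p.round(1),st[i][4]);return ray(c,p)
print('tray stud',tri([stud('w4',(243,133,40,34)),stud('w5',(282,88,46,37))]))
E
python3 snap.py w10
python3 -c "
import cv2
from h import *
im=arm.camera('side');cv2.imwrite('pics/s2.png',cv2.resize(im[130:250,280:440],None,fx=5,fy=5,interpolation=cv2.INTER_CUBIC))"
```

```text
w4 [265.2 148.9] 90
w5 [305.7 105.8] 130
tray stud (array([592.1819033 , 341.94709959,  68.72019477]), [0.0, 0.0])
21.02 [ 629.5 -178.4  229.5] [-179.72   -0.56  171.12]
```

View pics/s2.png

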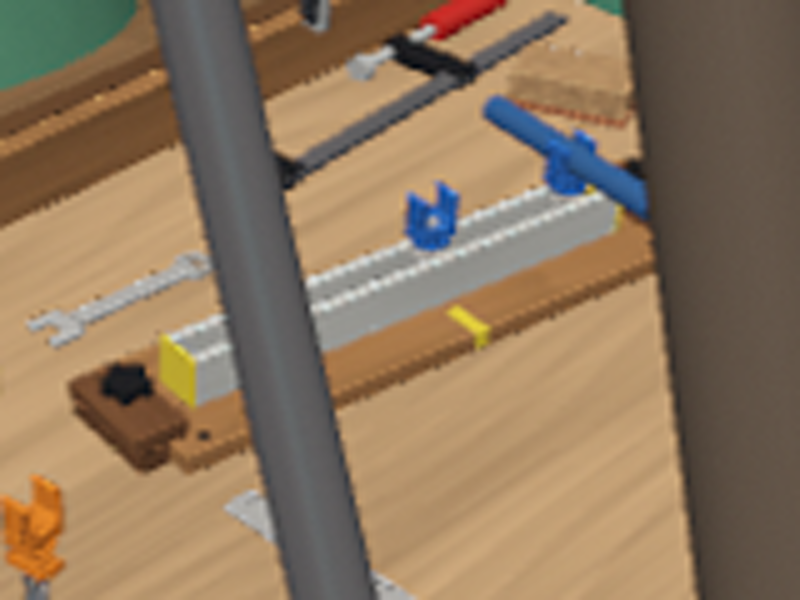

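```bash
python3 -c "
from station import arm
print(arm.sign_off())"
```

```text
the job is handed in; nothing more can be done
None
```

The blue clip is fitted in the channel at the tape mark and released, and the job was handed in at about 21 s of the 48 s. No verdict was reported.

**What I did:**
- I gripped the clip in the tray and carried it over the slot. The pictures put the slot about 1.5 mm to +x of the board's centre line.
- I lowered the nut lengthwise until the spring pushed back with about 10 N, with no contact at the lips on the way down. Then I turned it 90° clockwise with almost no torque.
- I let it rise until the force dropped to its resting value at the groove seat, opened the gripper and drew back.

**Last checks:**
- **Position:** the clip is about 0.1–0.5 mm from the tape line.
- **Squareness:** it reads square to within 0.5°, and it looks upright in the side view.
- **Robot:** it was clear, at near-zero force.
- **Other objects:** nothing was touched as far as I could tell. I did not measure the grey clip, tools or tape roll again at the end.

**What disagreed or went wrong:**
- **Height:** two-view measurements gave a rise of 14 mm from the tray, where seating should give 12 mm. With calibration good to about 2 mm I trusted the force, the spring-contact height and the groove catch instead.
- **Tool lean:** early on, joint 6 reached its range limit and tilted the tool about 5°. I undid that with a mirrored move before the grasp, leaving about 0.7°.

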